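Seat a test plate on its pins and hold the film gauge on its mark

TASK

Lift the copper test plate by its rib and lower it over the two pins of the measuring base, thick pin in the wide hole and thin pin in the narrow one, until it lies flush, and let go of it. Then take the pen-shaped gauge out of its stand and hold it upright with its sprung tip inside the small ring on the plate, pressed lightly so that the tip is about half way in and never hard. Finish while still holding the gauge there, and leave the tape, the eraser and the seed pod where they are.

Things in the scene. Friction and masses are not known exactly. Their poses are not given: they have to be found in the camera images.
- base: Fixed base: grey slab 156 (x) x 104 (y) mm, top 28 mm above the desk, with two steel pins on its long middle line: thick (12 mm) at x = -55, thin (8 mm) at x = +55 mm, both 18 mm above the slab's top, the upper 6 mm tapered to 5 mm less. Origin: centre of the underside, on the desk; z up; yaw up to 26 degrees either way.
- thick_pin (a point): Foot of the thick pin's axis, on the top face of the base.
- thin_pin (a point): Foot of the thin pin's axis, on the top face of the base.
- plate: Loose copper plate 140 (x) x 90 (y) x 8 mm, 0.25 kg, flat on the desk left or right of the base. Holes on its long middle line: wide (14 mm) at x = -55, narrow (10 mm) at x = +55 mm. Dark grip rib in its middle, 46 (x) x 14 (y) mm, top 39 mm above the underside; skirt at its foot 60 x 18, 2 mm high. Origin: centre of the underside, z up; seated flush it is 28 mm above the desk.
- thick_hole (a point): Centre of the wide (14 mm) hole, at the plate's underside.
- thin_hole (a point): Centre of the narrow (10 mm) hole, at the plate's underside.
- ring (a point): Centre of the thin black ring mark, 16 mm across, on the plate's top face: at x = +30, y = -28, z = +8 mm in the plate's frame.
- stand: Gauge stand, fixed: pale wooden block 54 x 54 mm on an 84 x 84 x 6 mm foot, top 80 mm above the desk, with a round upright 24 mm hole in which the gauge hangs by its collar; on the other side of the base from the plate. Origin: centre of the underside.
- gauge: Loose pen-shaped gauge, 0.14 kg, 130 mm long, round, upright in the stand. Origin at the end of the relaxed tip (20 mm above the desk in the stand), z up the pen: sprung steel tip 8 mm thick, round end (z 0-20 mm), barrel 20 thick (20-60), collar 36 across (60-66), black handle 24 thick (66-130), gripped from above. Lift over 60 mm to clear the stand.
- nose (a point): End point of the sprung tip (moves with the tip).
- gauge_tip (a joint): How far the sprung tip is pushed into the gauge, m: 0 relaxed, 0.012 fully in. It takes about 0.9 N to start moving and 0.3 N more per mm; about 2.7 N at half way.
- tape_roll: Bystander: roll of masking tape about 105 mm across, 24 mm high, beyond the base; leave alone.
- eraser: Bystander: small eraser 21 x 45 x 13 mm, beyond the base to the right; leave alone.
- poppy_pod: Bystander: dry seed pod on a stalk, 32 x 103 x 29 mm, near the desk's front edge; leave alone.
Not all that is in view belongs to the job. Leave any purple look-alike of the stand alone.

How it is judged (in metres and radians):
On the way, in this order (a step that is already met when the one before it is completed fails the run):
1. the plate lies flush on the base with both pins in their holes, and is let go (z of plate in the frame of base between 0.0265 and 0.0295 m and angle between plate's own z axis and vertical below 0.03 rad and horizontal distance between thick_hole and thick_pin below 0.003 m and horizontal distance between thin_hole and thin_pin below 0.003 m and contact force between the fingers and plate below 0.1 N), for 0.2 s.
2. the gauge is lifted out of its stand and carried clear of it (height (world z) of gauge above 0.05 m and horizontal distance between gauge and stand above 0.03 m and angle between gauge's own z axis and vertical below 0.5 rad and contact force between gauge and the fingers above 1 N), for 0.1 s.
At the end, for the whole second after the job is handed in: Plate flush on the base (within 1.5 mm in height, 0.03 rad, holes within 3 mm of their pins) and not touched by the fingers; gauge held in the fingers within 0.12 rad of upright, tip end within 5 mm of the ring's centre, pressing with 0.5 to 8 N, tip 2 to 10.5 mm in (all of step 1 and distance between nose and ring below 0.005 m and angle between gauge's own z axis and vertical below 0.12 rad and contact force between gauge and plate between 0.5 and 8 N and value of joint gauge_tip between 0.002 and 0.0105 m and contact force between gauge and the fingers above 1 N); the arm keeps its last pose, push and grip.
It fails at once if the gauge is pressed hard on the plate (over 15 N) (contact force between gauge and plate above 15 N).
It fails at once if the tape is moved more than 2 cm (distance of tape_roll from where it was at the start of the episode above 0.02 m).
It fails at once if the eraser is moved more than 2 cm (distance of eraser from where it was at the start of the episode above 0.02 m).
It fails at once if the seed pod is moved more than 2 cm (distance of poppy_pod from where it was at the start of the episode above 0.02 m).
It also fails if it takes over 53 s, if anything falls off the work surface, if the arm or the gripper's body presses on something with over 40 N, if the wrist force passes 120 N, or if a joint passes its speed limit or range.

ROBOT

A 7-joint arm with a two-finger parallel gripper is mounted at the origin on a cart in front of the work surface, level with it; the furniture and walls round the work are solid. World frame = base frame: x ahead of the robot, y to its left, z up, the work surface at z = 0. Lengths are in mm, angles in rad, forces in N, time in s.
With the tool pointing down it reaches from about 400 to 875 mm from the base axis. Payload 4.4 kg.
Tool frame: the origin (TCP) lies at the very end of the fingers, on their centre line; the grasp point (between the pads) lies 19 mm behind it; z points along the fingers, x is the direction in which the jaws open and shut, and the axes are right-handed (so a half turn about z gives the same grasp; the last joint's range is limited). The gripper opens to 85 mm and grips with 20 to 120 N. Pads are 22 mm wide; open, the fingers measure 114 mm over their backs; the gripper's body (76 mm by 85 mm) begins 54 mm behind the grasp point. The pads swing forward as they close: fully open they stand 13 mm farther back than shut.
Start: joints at [1.243, 0.628, 0.038, 1.517, -0.027, 0.996, -0.02], TCP at [168.26, -627.858, 231.313] pointing down, gripper open.
Joint ranges: [-3.06, 3.06], [-0.37, 2.12], [-1.25, 1.32], [0.18, 2.47], [-1.1, 4.24], [0.23, 1.98], [-2.94, 2.94]. Speed limits (rad/s): [2.57, 2.57, 3.14, 3.14, 3.14, 3.14, 3.14].

INTERFACE

Orientations are given as [roll, pitch, yaw] about the fixed x, y, z axes, in that order (R = Rz(yaw) Ry(pitch) Rx(roll)).
In Python, from cell import ctrl, get_image, job, models gives the robot as it stands.
- The arm moves only by the tool move_arm, never from a script. Its argument "moves" is a list that holds one entry, the list of rows, each a list of 6 numbers: the shift along the tool's x, y, z in m, then the turn, a rotation vector about the tool's x, y, z in rad. A call has 1 to 20 rows; each row is the pose to reach, as a shift and turn from the pose commanded when the call began, along the tool's axes at that moment; what a row does not reach only later rows make up. A row lasts 1/8 s, in which the tool goes at most 62.5 mm and 10.7 degrees, less where a joint would pass 70% of its speed; a pose out of reach is approached as far as the arm can. A call with a gripper value outside its range is refused whole. "jaw" is the opening, from 0 (shut) to 1 (fully open), set as the call begins (left out, the last holds). The fingers move at their own pace and stop on an object; the grip force is fixed at half the most. Time passes only in rows, so rows that repeat a pose let the fingers close. It gives the time, the measured TCP pose, the force and the opening at its end, in the units of the state.
- ctrl.read_state(): the state, without advancing time (a new reading comes with each control period).
- get_image(name): name is "scene" or "side" or "wrist"; returns a dict with "color" (400x640x3 uint8, blue, green, red), "fov_y" (degrees; the focal length in pixels is half the picture's height over the tangent of half this angle, whatever the lens; pixels are square), "cx", "cy" (the principal point, pixels), "origin" and "orientation" of the camera in the world; the wrist camera has in their place "hand_eye" (4x4, takes a point from camera to tool coordinates, whose origin is the TCP and whose axes are the tool frame's). Camera axes: x right, y up, looking along -z (the intrinsics and any distortion apply to the point x, -y, -z); pixel columns grow to the right and rows downward; lengths in mm; the calibration is good to about 2 mm. A picture is of the moment at which its call begins: read the wrist's pose just before it. There is no depth.
- job.finish_job(): hands the job in, once; it reports no verdict.
Trained networks look in the newest picture that a camera, given by its name, has taken for a name from the list of things; names that differ only in an ending like _2 or _b are one class to them, and where a whole thing is asked for, a point or a joint stands for the part that bears it (a point fixed in the world has none). Each returns a list of dicts, best first, with "score" (0 to 1); they miss things now and then, are a little off and sometimes report something else, mostly with a low value. They report only what shows in the picture. A call takes as long as a camera call. They do not tell look-alikes from the thing itself.
- models.cut_out(camera, thing): "pixels" (400x640 bool, what is visible of it) and "uv" ([column, row] in pixels, amid what is visible of it).
- models.place_of(camera, thing): "uv" ([column, row] in pixels: a listed point, or the origin of a listed thing).
The state is a dict: "clock": time; "qpos": joint angles; "qd": joint speeds; "tau": joint torques, N m; "eef_pos": TCP position; "tool_rot": TCP orientation; "force": force on the tool from outside, world axes, zero at the start; "torque": the same for the moment, N m; "width": finger opening in mm.
Only numpy, scipy, OpenCV 4.12 (cv2) and the standard library are available. Lean on these libraries where they do the work, as an engineer would, in place of code of your own. Each camera call takes 0.05 s, during which the arm holds its last target.

## Working session

There is one attempt and no reset: what is moved stays moved. The work goes in short steps, Python scripts to look and compute and a tool call to move; the robot and the scene stay as the last step left them, time stands still between calls to the robot, and variables do not carry over. Pictures are saved under pics/ and viewed, and the job is handed in when it is done.

Besides the shell and the picture viewer there is one more tool, called in YAML: its name, and indented under it one key for each argument. move_arm: Moves the arm, as the interface text tells. Its arguments: {"type":"object","properties":{"moves":{"type":"array","items":{"type":"array","items":{"type":"array","items":{"type":"number"}}}},"jaw":{"type":"number"}},"required":["moves"]}

```bash
ls; mkdir -p pics; python3 - <<'E'
from cell import ctrl,get_image,job,models
import cv2
print(ctrl.read_state())
for n in ["scene","side","wrist"]:
    im=get_image(n); cv2.imwrite(f"pics/{n}0.png",im["color"]); print(n,{k:v for k,v in im.items() if k!="color"})
    for t in ["base","thick_pin","thin_pin","plate","thick_hole","thin_hole","ring","stand","gauge","nose","tape_roll","eraser","poppy_pod"]:
        try: print(t,[(round(d["score"],2),[round(float(v),1) for v in d["uv"]]) for d in models.place_of(n,t)])
        except Exception as e: print(t,e)
print(ctrl.read_state()["clock"])
E
```

```text
pics
{'clock': 0.0, 'qpos': array([ 1.24319654,  0.62928926,  0.03837263,  1.51842052, -0.02703671,
        0.99630407, -0.02001367]), 'qd': array([-9.96045349e-04, -4.12684664e-05,  1.42490206e-03,  2.43100143e-04,
       -1.63512013e-04,  3.49963224e-04,  1.66405651e-06]), 'tau': array([ 2.88892006e-04, -5.63396108e+01,  1.22635078e+00, -1.93435961e+01,
        1.09373184e-02,  1.03944234e-02, -1.94905238e-05]), 'eef_pos': array([ 168.14053833, -627.20158437,  230.40787319]), 'tool_rot': array([-3.14154454e+00,  1.90640780e-03, -1.30897524e+00]), 'force': array([ 0.14015241, -0.51980416,  0.84369334]), 'torque': array([ 3.81976471e-02, -5.37834359e-02,  4.72758925e-05]), 'width': 85.42682919839014}
scene {'fov_y': 42.52573391638395, 'cx': 319.65980548995105, 'cy': 206.63969003143123, 'origin': array([-187.31680484,  539.46575715,  693.58409213]), 'orientation': array([ 0.94751312,  0.01120184, -2.09162492])}
base [(0.74, [311.1, 238.9]), (0.54, [348.4, 303.6])]
thick_pin [(0.65, [326.6, 237.5]), (0.65, [322.0, 176.9]), (0.61, [348.0, 306.1])]
thin_pin [(0.82, [291.4, 220.5])]
plate
[... 896 characters left out ...]
5.9])]
nose []
tape_roll [(0.86, [412.2, 240.5])]
eraser [(0.62, [414.0, 271.7])]
poppy_pod [(0.58, [210.7, 222.1])]
wrist {'fov_y': 61.20176897617119, 'cx': 323.39145371527286, 'cy': 198.40984882025344, 'hand_eye': array([[ 9.99999934e-01, -2.70495439e-04,  2.41957163e-04,
         7.30952009e-01],
       [-1.92845798e-04, -9.60831141e-01, -2.77134411e-01,
        -7.05503211e+01],
       [ 3.07443571e-04,  2.77134346e-01, -9.60831130e-01,
        -1.42746522e+02],
       [ 0.00000000e+00,  0.00000000e+00,  0.00000000e+00,
         1.00000000e+00]])}
base []
thick_pin []
thin_pin []
plate []
thick_hole []
thin_hole []
ring []
stand []
gauge []
nose []
tape_roll []
eraser []
poppy_pod []
2.1
```

View pics/scene0.png

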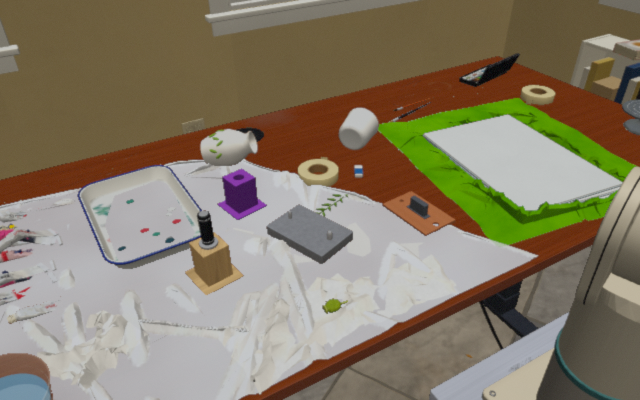

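View pics/side0.png

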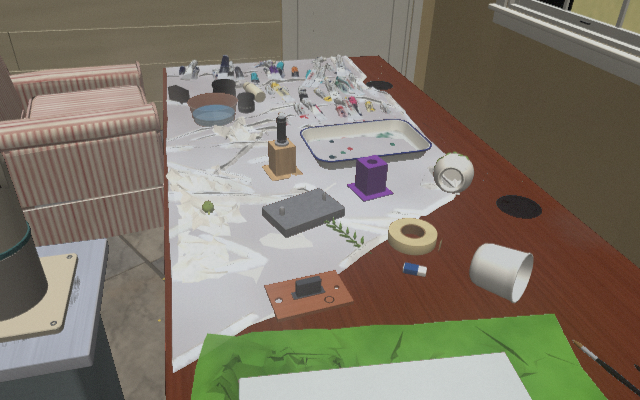

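View pics/wrist0.png

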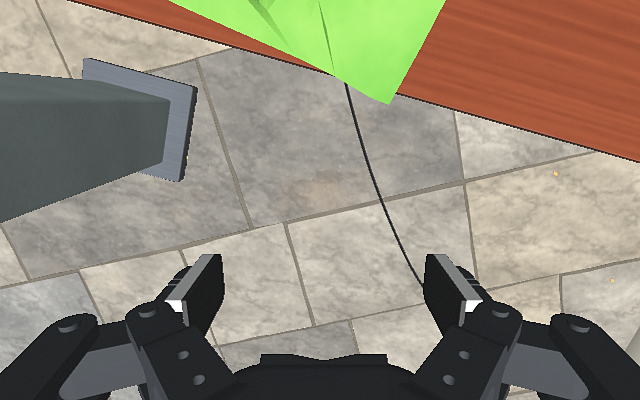

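```bash
cat > h.py <<'E'
import numpy as np
from scipy.spatial.transform import Rotation as R
from cell import ctrl,get_image,job,models
import cv2
def cam(im,st=None):
    f=200/np.tan(np.radians(im["fov_y"])/2)
    if "hand_eye" in im:
        T=np.eye(4);T[:3,:3]=R.from_euler('xyz',st["tool_rot"]).as_matrix();T[:3,3]=st["eef_pos"]
        M=T@im["hand_eye"]; return f,im["cx"],im["cy"],M[:3,3],M[:3,:3]
    return f,im["cx"],im["cy"],np.array(im["origin"]),R.from_euler('xyz',im["orientation"]).as_matrix()
def ray(c,uv):
    f,cx,cy,o,Rm=c
    d=Rm@np.array([(uv[0]-cx)/f,-(uv[1]-cy)/f,-1]); return o,d/np.linalg.norm(d)
def onz(c,uv,z):
    o,d=ray(c,uv); return o+d*(z-o[2])/d[2]
def proj(c,p):
    f,cx,cy,o,Rm=c; q=Rm.T@(np.array(p,float)-o); return np.array([cx+f*q[0]/-q[2],cy-f*q[1]/-q[2]])
def tri(rs):
    A=sum(np.eye(3)-np.outer(d,d) for o,d in rs); b=sum((np.eye(3)-np.outer(d,d))@o for o,d in rs)
    return np.linalg.solve(A,b)
E
python3 - <<'E'
from h import *
np.set_printoptions(precision=1,suppress=True)
s=cam(get_image("scene"));d=cam(get_image("side"))
P={"thick_pin":((0,0),(279.5,213.7),28),"thin_pin":((291.4,220.5),(323.4,197.5),28),"thick_hole":((437.7,226.5),(276.8,305.2),8),"thin_hole":((400.7,199.7),(334.9,292.4),8),
"thick":((326.6,237.5),(279.5,213.7),28),"ring":((417.4,204.3),(330.1,300.2),8),"stand":((210.8,275.5),(281.7,172.0),0),"purple":((240.7,206.8),(369.9,190.6),0),"gaugetop":((203,211),(281,117),150),
"tape":((318,172),(412,240),0),"eraser":((358,172),(414,271),0),"pod":((332,306),(207,207),0)}
for k,(a,b,z) in P.items():
    print(k,"tri",tri([ray(s,a),ray(d,b)]),"scene",onz(s,a,z)[:2],"side",onz(d,b,z)[:2])
E
```

```text
thick_pin tri [577.9 377.8 250.1] scene [3054.   595.7] side [510.2 122.9]
thin_pin tri [615.4 161.1  26.8] scene [606.4 162.5] side [619.9 165.8]
thick_hole tri [ 457.9 -119.9   -1.4] scene [ 449.7 -111.1] side [ 455.8 -130.1]
thin_hole tri [ 571.8 -109.5    0.7] scene [ 571.6 -104. ] side [ 563.8 -122.2]
thick tri [513.5 127.2  28. ] scene [518.4 126.8] side [510.2 122.9]
ring tri [ 549.6 -134.     0.1] scene [ 537.3 -125.6] side [ 549.9 -139.6]
stand tri [563.2 362.9  -3.5] scene [562.2 363.9] side [560.3 353.8]
purple tri [753.7 221.5  -4.7] scene [746.5 223.7] side [751.3 214.9]
gaugetop tri [562.7 356.2 151.7] scene [567.3 355.5] side [562.2 357.4]
tape tri [770.7   0.8   6.3] scene [787.   -5.6] side [769.8   3.6]
eraser tri [732.5 -91.9   1.2] scene [734.7 -93.1] side [732.8 -91. ]
pod tri [361.5 207.7  13.7] scene [373.1 201. ] side [361.5 229. ]
```

```bash
cat >> h.py <<'E'
def plan(pos,yaw,st=None,pr=True):
    st=st or ctrl.read_state()
    R0=R.from_euler('xyz',st["tool_rot"]); R1=R.from_euler('xyz',[np.pi,0,yaw])
    sh=R0.inv().apply(np.array(pos)-st["eef_pos"])/1000; rv=(R0.inv()*R1).as_rotvec()
    print("clock",st["clock"],"pos",st["eef_pos"].round(1),"rot",st["tool_rot"].round(4),"w",round(st["width"],1),"F",st["force"].round(2))
    print("shift",sh.round(4),"turn",rv.round(4), "rows>=",np.linalg.norm(sh)/.0625)
    return sh,rv
E
python3 -c "
from h import *
plan((515,-115,230),-1.49)"
```

```text
clock 2.2 pos [ 168.3 -627.9  231.3] rot [-3.1415 -0.     -1.309 ] w 85.3 F [-0.44 -0.02  0.36]
shift [-0.4056 -0.4677  0.0013] turn [-0.    -0.     0.181] rows>= 9.90512417347944
```

move_arm:
  moves:
    - [[-0.037,-0.043,0,0,0,0.016],[-0.074,-0.085,0,0,0,0.033],[-0.111,-0.128,0,0,0,0.05],[-0.148,-0.17,0,0,0,0.066],[-0.184,-0.213,0,0,0,0.082],[-0.221,-0.255,0,0,0,0.099],[-0.258,-0.298,0,0,0,0.115],[-0.295,-0.34,0,0,0,0.132],[-0.332,-0.383,0,0,0,0.148],[-0.369,-0.425,0,0,0,0.165],[-0.406,-0.468,0.001,0,0,0.181],[-0.406,-0.468,0.001,0,0,0.181],[-0.406,-0.468,0.001,0,0,0.181],[-0.406,-0.468,0.001,0,0,0.181]]

```text
clock: 3.95
eef_pos: [514.4, -116.3, 230.4]
tool_rot: [3.141, -0.001, -1.493]
force: [-0.2, -0.0, 0.7]
width: 85.3
```

```bash
cat > look.py <<'E'
import sys
from h import *
np.set_printoptions(precision=1,suppress=True)
name=sys.argv[1]; things=[t.split(":") for t in sys.argv[2:]]
st=ctrl.read_state(); im=get_image("wrist"); c=cam(im,st)
print(st["clock"],st["eef_pos"],st["tool_rot"].round(4))
v=im["color"].copy()
for t,z in things:
    for k in models.place_of("wrist",t)[:3]:
        p=onz(c,k["uv"],float(z)); print(t,round(k["score"],2),np.array(k["uv"]),p)
        cv2.drawMarker(v,tuple(int(round(a)) for a in k["uv"]),(255,0,255),cv2.MARKER_CROSS,8,1)
cv2.imwrite(f"pics/{name}.png",im["color"]); cv2.imwrite(f"pics/{name}m.png",v)
np.save(f"pics/{name}.npy",np.array([st["eef_pos"],st["tool_rot"]]))
E
python3 look.py w1 thick_hole:0 thin_hole:0 ring:8 plate:0
```

```text
3.95 [ 514.4 -116.3  230.4] [ 3.1 -0.  -1.5]
thick_hole 0.6 [319.3 209.4] [ 463.9 -116.2    0. ]
thin_hole 0.82 [318.3 112.2] [ 572.8 -107.     0. ]
ring 0.83 [347.1 138.1] [ 548.7 -139.8    8. ]
ring 0.36 [ 89. 152.] [512.1 136.9   8. ]
```

View pics/w1m.png

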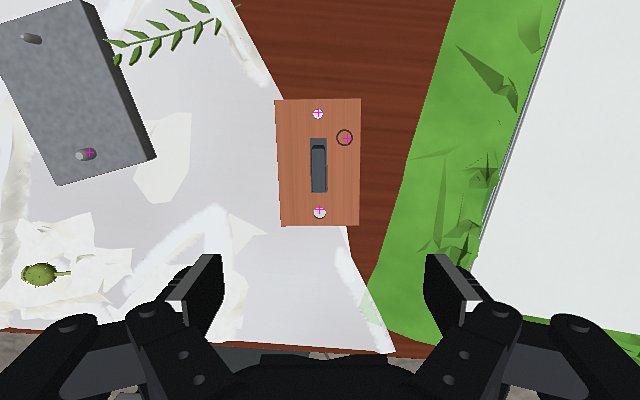

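```bash
cat > hol.py <<'E'
from h import *
np.set_printoptions(precision=2,suppress=True)
im=cv2.imread("pics/w1.png"); P=np.load("pics/w1.npy"); st=dict(eef_pos=P[0],tool_rot=P[1])
c=cam(get_image("wrist"),st)
big=cv2.resize(im[90:240,265:370],None,fx=5,fy=5,interpolation=cv2.INTER_CUBIC); cv2.imwrite("pics/w1z.png",big)
w=(im.min(2)>150).astype(np.uint8)
for (u,v) in [(319,211),(318,113)]:
    r=w[v-9:v+10,u-9:u+10]; g=im[v-9:v+10,u-9:u+10].min(2).astype(float); m=np.clip(g-90,0,None)
    yy,xx=np.mgrid[v-9:v+10,u-9:u+10]; uv=((m*xx).sum()/m.sum(),(m*yy).sum()/m.sum())
    print(uv,r.sum(),onz(c,uv,4))
hsv=cv2.cvtColor(im,cv2.COLOR_BGR2HSV)
E
python3 hol.py
```

```text
(np.float64(319.2569058411015), np.float64(212.2786282391174)) 96 [ 461.77 -116.39    4.  ]
(np.float64(317.46806260575295), np.float64(113.56873942470389)) 67 [ 571.47 -106.26    4.  ]
```

View pics/w1z.png

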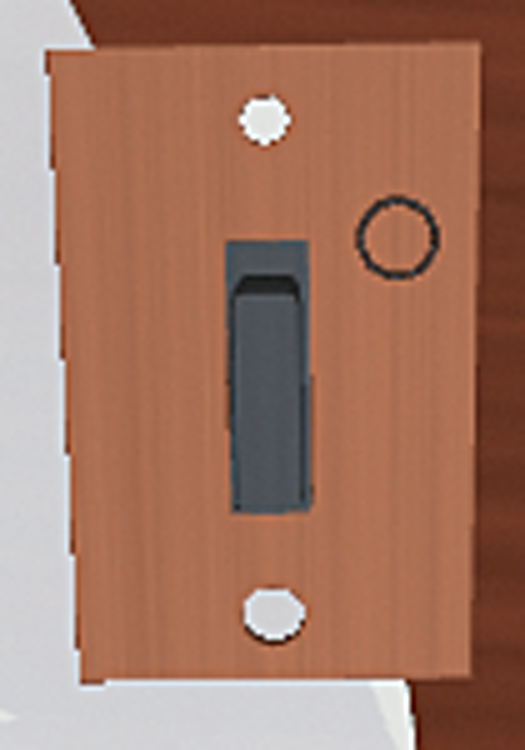

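```bash
python3 -c "
from h import *
plan((516.6,-111.3,90),-1.479);plan((516.6,-111.3,14.5),-1.479)"
```

```text
clock 4.25 pos [ 515.  -115.2  230.4] rot [-3.1415e+00 -1.0000e-04 -1.4911e+00] w 85.3 F [ 0.56 -0.59  1.08]
shift [-0.0037 -0.0018  0.1404] turn [-0.0001 -0.0001 -0.0121] rows>= 2.247493027597319
clock 4.25 pos [ 515.  -115.2  230.4] rot [-3.1415e+00 -1.0000e-04 -1.4911e+00] w 85.3 F [ 0.56 -0.59  1.08]
shift [-0.0037 -0.0018  0.2159] turn [-0.0001 -0.0001 -0.0121] rows>= 3.4551488947976186
```

```bash
python3 - <<'E'
from h import *
for i in range(5):
    s=ctrl.read_state(); print(s["clock"],s["eef_pos"].round(2),s["tool_rot"].round(4)); get_image("wrist")
s=ctrl.read_state(); print(s["clock"],s["eef_pos"].round(2),s["tool_rot"].round(4),abs(s["qd"]).max())
im=get_image("wrist");c=cam(im,s);im=im["color"]
for (u,v) in [(319,211),(318,113)]:
    g=im[v-9:v+10,u-9:u+10].min(2).astype(float); m=np.clip(g-90,0,None)
    yy,xx=np.mgrid[v-9:v+10,u-9:u+10]; uv=((m*xx).sum()/m.sum(),(m*yy).sum()/m.sum())
    print(uv,onz(c,uv,4))
E
```

```text
4.25 [ 515.04 -115.15  230.41] [-3.1415e+00 -1.0000e-04 -1.4911e+00]
4.3 [ 515.1  -115.    230.41] [-3.1414e+00 -1.0000e-04 -1.4908e+00]
4.35 [ 515.16 -114.86  230.38] [-3.1415 -0.     -1.4905]
4.4 [ 515.22 -114.76  230.37] [-3.1415 -0.     -1.4904]
4.45 [ 515.21 -114.64  230.35] [-3.1415  0.     -1.4902]
4.5 [ 515.24 -114.59  230.33] [-3.1415  0.     -1.4901] 0.0020360770273804446
(np.float64(320.69312574442745), np.float64(213.18291645397312)) [ 461.74791153 -116.39825374    4.        ]
(np.float64(319.24536037980147), np.float64(114.58275787656453)) [ 571.45907312 -106.20753188    4.        ]
```

move_arm:
  moves:
    - [[-0.0032,-0.0017,0.05,0,0,-0.012],[-0.0032,-0.0017,0.1,0,0,-0.012],[-0.0032,-0.0017,0.14,0,0,-0.012],[-0.0032,-0.0017,0.17,0,0,-0.012],[-0.0032,-0.0017,0.195,0,0,-0.012],[-0.0032,-0.0017,0.21,0,0,-0.012],[-0.0032,-0.0017,0.2158,0,0,-0.012],[-0.0032,-0.0017,0.2158,0,0,-0.012],[-0.0032,-0.0017,0.2158,0,0,-0.012],[-0.0032,-0.0017,0.2158,0,0,-0.012]]

```text
clock: 5.8
eef_pos: [517.2, -111.3, 15.3]
tool_rot: [-3.14, -0.0, -1.478]
force: [-1.0, 0.2, 0.1]
width: 85.4
```

move_arm:
  moves:
    - [[0,0,0,0,0,0],[0,0,0,0,0,0],[0,0,0,0,0,0],[0,0,0,0,0,0],[0,0,0,0,0,0],[0,0,0,0,0,0],[0,0,0,0,0,0],[0,0,0,0,0,0]]
  jaw: 0

```text
clock: 6.8
eef_pos: [516.8, -111.2, 14.7]
tool_rot: [-3.141, -0.0, -1.478]
force: [-1.2, 0.2, 5.6]
width: 12.9
```

```bash
python3 -c "
from h import *
plan((600,5,170),-1.2)"
```

```text
clock 6.8 pos [ 516.8 -111.2   14.7] rot [-3.1413 -0.     -1.478 ] w 12.9 F [-1.19  0.23  5.63]
shift [-0.108  -0.0937 -0.1553] turn [-3.00e-04 -1.00e-04 -2.78e-01] rows>= 3.3772341334691176
```

move_arm:
  moves:
    - [[0,0,-0.01,0,0,0],[0,0,-0.03,0,0,0],[0,0,-0.06,0,0,0],[-0.005,-0.004,-0.09,0,0,-0.02],[-0.02,-0.017,-0.12,0,0,-0.06],[-0.04,-0.035,-0.145,0,0,-0.11],[-0.06,-0.052,-0.155,0,0,-0.16],[-0.08,-0.07,-0.155,0,0,-0.21],[-0.095,-0.083,-0.155,0,0,-0.25],[-0.104,-0.091,-0.155,0,0,-0.27],[-0.108,-0.094,-0.155,0,0,-0.278],[-0.108,-0.094,-0.155,0,0,-0.278],[-0.108,-0.094,-0.155,0,0,-0.278],[-0.108,-0.094,-0.155,0,0,-0.278],[-0.108,-0.094,-0.155,0,0,-0.278],[-0.108,-0.094,-0.155,0,0,-0.278]]

```text
clock: 8.8
eef_pos: [600.2, 4.8, 169.6]
tool_rot: [-3.142, -0.0, -1.2]
force: [0.5, 0.5, -2.7]
width: 12.8
```

```bash
python3 look.py w2 thick_pin:28 thin_pin:28 thick_hole:160 thin_hole:160 base:0
```

```text
8.8 [600.2   4.8 169.6] [-3.1 -0.  -1.2]
thick_pin 0.74 [166.1 227.2] [513.5 121.8  28. ]
thick_pin 0.65 [174.6 161. ] [574.8 129.6  28. ]
thin_pin 0.83 [150.5  99.5] [616.6 160.2  28. ]
thick_hole 0.78 [323.  336.9] [553.7 -13.8 160. ]
thin_hole 0.7 [320.6 132.5] [653.2  26.  160. ]
base 0.57 [173.1 159.1] [567.  141.2   0. ]
```

View pics/w2m.png

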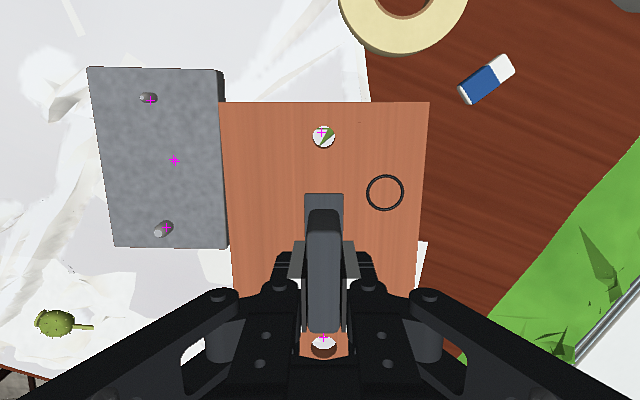

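```bash
python3 - <<'E'
from h import *
im=cv2.imread("pics/w2.png")
def z(n,u0,u1,v0,v1,f): cv2.imwrite(f"pics/{n}.png",cv2.resize(im[v0:v1,u0:u1],None,fx=f,fy=f,interpolation=cv2.INTER_CUBIC))
z("w2a",80,240,60,255,3); 
a=[cv2.resize(im[v0:v0+40,u0:u0+40],None,fx=7,fy=7,interpolation=cv2.INTER_CUBIC) for u0,v0 in [(130,80),(145,210),(304,116),(304,325)]]
cv2.imwrite("pics/w2b.png",np.vstack([np.hstack(a[:2]),np.hstack(a[2:])]))
E
```

```text
(no output)
```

View pics/w2a.png

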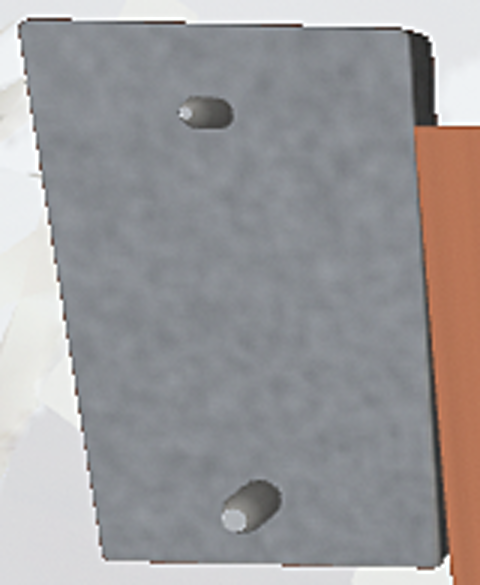

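View pics/w2b.png

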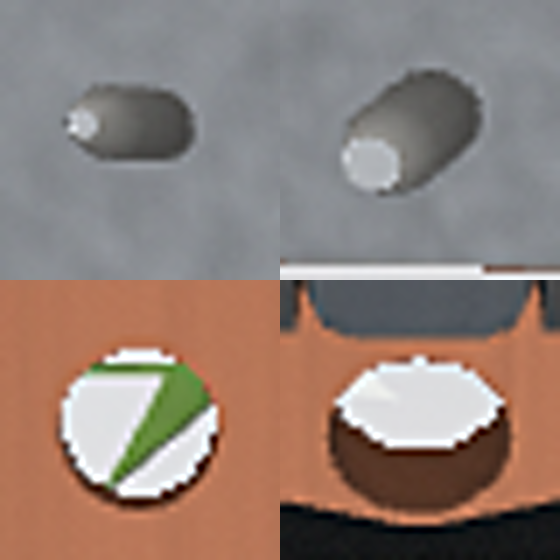

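```bash
python3 - <<'E'
from h import *
np.set_printoptions(precision=2,suppress=True)
P=np.load("pics/w2.npy"); st=dict(eef_pos=P[0],tool_rot=P[1]); im=get_image("wrist"); c=cam(im,st)
s=ctrl.read_state();print(s["eef_pos"],s["tool_rot"],s["clock"])
th46=onz(c,(157.4,232.9),46);tn46=onz(c,(141.7,97.4),46);th=onz(c,(165.7,226.4),28);tn=onz(c,(152.3,97.1),28)
for n,a,b in (("top",th46,tn46),("foot",th,tn)):
    d=b-a; print(n,a[:2],b[:2],"len",np.linalg.norm(d),"yaw",np.arctan2(d[1],d[0]),"c",(a+b)[:2]/2)
C=[onz(c,p,28)[:2] for p in [(86.9,66.9),(215.5,69.6),(225.3,249),(115,246.4)]]
print("corners",*C,"c",np.mean(C,0)); 
for i,j in ((3,0),(2,1)):
    d=C[j]-C[i];print(np.linalg.norm(d),np.arctan2(d[1],d[0]))
for i,j in ((0,1),(3,2)):
    d=C[j]-C[i];print(np.linalg.norm(d),np.arctan2(d[1],d[0])+np.pi/2)
for z in (160,163,166):
    a=onz(c,(323.6,346.6),z);b=onz(c,(323.4,136.7),z);d=b-a
    print("hole",z,a[:2],b[:2],np.linalg.norm(d),np.arctan2(d[1],d[0]),(a+b)[:2]/2)
E
```

```text
[600.27   5.04 169.51] [-3.14  0.   -1.2 ] 9.15
top [515.51 121.59] [618.83 158.46] len 109.70359354207075 yaw 0.3427637220186104 c [567.17 140.03]
foot [514.15 122.34] [618.95 159.26] len 111.1110346276317 yaw 0.3387123924867885 c [566.55 140.8 ]
corners [622.68 212.51] [657.43 117.62] [512.34  66.2 ] [478.34 160.76] c [567.7  139.27]
153.3398684420593 0.34422431630811684
153.92803074011536 0.3405710901656951
101.05304017923034 0.3509736072220484
100.4884507093695 0.34516866432515103
hole 160 [548.13 -16.3 ] [651.88  24.15] 111.36037688956867 0.37168732146640077 [600.01   3.92]
hole 163 [550.45 -15.39] [652.17  24.26] 109.16709331216016 0.371687321466401 [601.31   4.43]
hole 166 [552.78 -14.49] [652.45  24.36] 106.97380973475175 0.3716873214664007 [602.61   4.94]
```

```bash
python3 -c "
from h import *
plan((566.8,140.2,70),-1.228)"
```

```text
clock 9.15 pos [600.3   5.  169.5] rot [-3.1416  0.     -1.1999] w 12.9 F [ 0.07 -0.66 -3.74]
shift [-0.1381 -0.0178  0.0995] turn [-0.      0.      0.0281] rows>= 2.73827357161384
```

move_arm:
  moves:
    - [[-0.02,-0.003,0.01,0,0,0.005],[-0.05,-0.007,0.03,0,0,0.015],[-0.085,-0.012,0.05,0,0,0.02],[-0.11,-0.015,0.07,0,0,0.028],[-0.13,-0.017,0.085,0,0,0.028],[-0.1381,-0.0178,0.095,0,0,0.028],[-0.1381,-0.0178,0.0995,0,0,0.028],[-0.1381,-0.0178,0.0995,0,0,0.028],[-0.1381,-0.0178,0.0995,0,0,0.028],[-0.1381,-0.0178,0.0995,0,0,0.028],[-0.1381,-0.0178,0.0995,0,0,0.028]]

```text
clock: 10.52
eef_pos: [567.1, 139.9, 70.4]
tool_rot: [-3.141, -0.0, -1.229]
force: [-0.4, -0.7, -2.3]
width: 12.8
```

```bash
python3 look.py w3; python3 - <<'E'
from h import *
im=cv2.imread("pics/w3.png")
for n in("scene","side"): cv2.imwrite(f"pics/{n}3.png",get_image(n)["color"])
a=[cv2.resize(im[v0:v0+40,u0:u0+40],None,fx=7,fy=7,interpolation=cv2.INTER_CUBIC) for u0,v0 in [(304,116),(304,325)]]
s=cv2.imread("pics/side3.png")[150:250,220:380]; s=cv2.resize(s,(560,350),interpolation=cv2.INTER_CUBIC)
cv2.imwrite("pics/w3b.png",np.vstack([np.hstack(a),s]))
E
```

```text
10.525 [567.1 139.9  70.4] [-3.1 -0.  -1.2]
```

View pics/w3b.png

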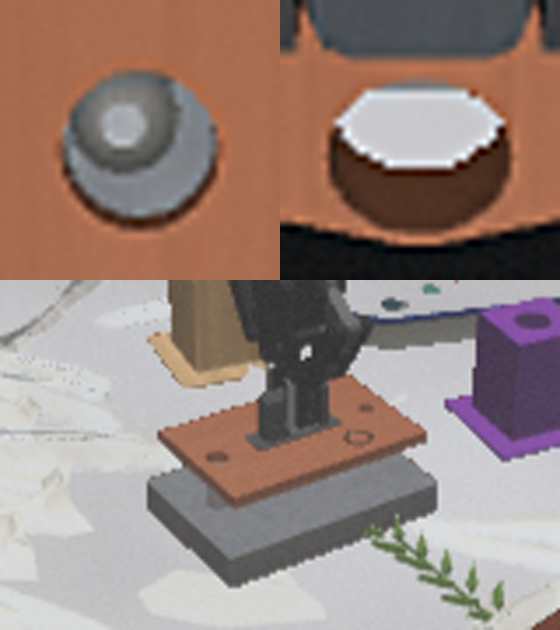

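View pics/w3.png

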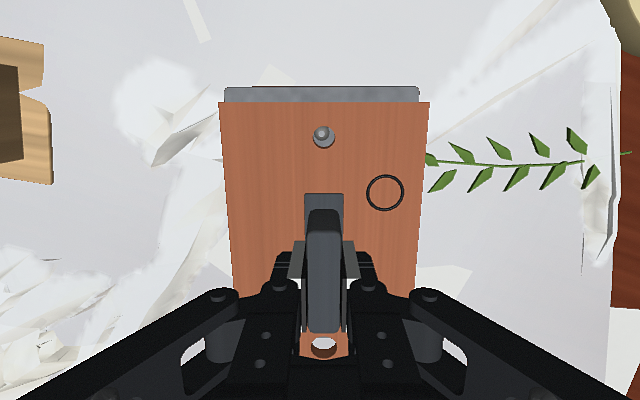

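```bash
python3 - <<'E'
from h import *
np.set_printoptions(precision=2,suppress=True)
im=get_image("wrist"); s=ctrl.read_state(); P=np.load("pics/w3.npy");
for st in (dict(eef_pos=P[0],tool_rot=P[1]),):
    c=cam(im,st); z=st["eef_pos"][2]-14.7+8
    pin=onz(c,(321.3,133.4),46)
    for zz in(z-1.5,z,z+1):
        h=onz(c,(323.4,136.7),zz); H=onz(c,(323.6,346.6),zz); d=h-H; print("thin hole",h,"thick",H,np.linalg.norm(d),np.arctan2(d[1],d[0]))
    print("thin pin",pin, "pred thick hole top px", proj(c,onz(c,(321.3,133.4),46)-[103.6,36.9,0]))
print(s["eef_pos"],s["tool_rot"],s["clock"])
E
```

```text
thin hole [619.43 157.78  62.15] thick [515.54 120.63  62.15] 110.32709368543152 0.34339806597275474
thin hole [619.57 157.83  63.65] thick [516.71 121.05  63.65] 109.23104464699995 0.34339806597275446
thin hole [619.66 157.86  64.65] thick [517.5  121.33  64.65] 108.50034528804565 0.34339806597275424
thin pin [619.06 158.73  46.  ] pred thick hole top px [321.58 326.61]
[566.88 140.17  70.1 ] [-3.14  0.   -1.23] 10.725
```

move_arm:
  moves:
    - [[-0.001,0,0,0,0,0],[-0.001,0,0.004,0,0,0],[-0.001,0,0.008,0,0,0],[-0.001,0,0.011,0,0,0],[-0.001,0,0.014,0,0,0],[-0.001,0,0.016,0,0,0],[-0.001,0,0.018,0,0,0],[-0.001,0,0.018,0,0,0],[-0.001,0,0.018,0,0,0]]

```text
clock: 11.85
eef_pos: [566.6, 141.1, 52.1]
tool_rot: [-3.141, -0.0, -1.228]
force: [0.1, -0.3, -3.0]
width: 12.8
```

move_arm:
  moves:
    - [[0,0,0.003,0,0,0],[0,0,0.005,0,0,0],[0,0,0.007,0,0,0],[0,0,0.008,0,0,0],[0,0,0.009,0,0,0],[0,0,0.0095,0,0,0],[0,0,0.0095,0,0,0],[0,0,0.0095,0,0,0]]

```text
clock: 12.85
eef_pos: [566.5, 141.1, 42.7]
tool_rot: [-3.142, -0.0, -1.228]
force: [-0.8, 0.1, 0.5]
width: 12.5
```

move_arm:
  moves:
    - [[0,0,0,0,0,0],[0,0,0,0,0,0],[0,0,0,0,0,0],[0,0,0,0,0,0],[0,0,0,0,0,0],[0,0,0,0,0,0],[0,0,-0.01,0,0,0],[0,0,-0.03,0,0,0],[0,0,-0.06,0,0,0],[0,0,-0.1,0,0,0],[0,0,-0.14,0,0,0],[0,0,-0.17,0,0,0],[0,0,-0.18,0,0,0],[0,0,-0.18,0,0,0],[0,0,-0.18,0,0,0],[0,0,-0.18,0,0,0]]
  jaw: 1

```text
clock: 14.85
eef_pos: [565.8, 140.9, 221.2]
tool_rot: [3.139, 0.0, -1.228]
force: [-0.2, -0.7, -0.6]
width: 85.5
```

```bash
python3 look.py w4 thick_pin:36 thin_pin:36 ring:36 thick_hole:36 thin_hole:36 gauge:0 stand:0; python3 - <<'E'
from h import *
for n in("scene","side"): cv2.imwrite(f"pics/{n}4.png",get_image(n)["color"])
a=cv2.resize(cv2.imread("pics/side4.png")[100:250,220:380],(640,600),interpolation=cv2.INTER_CUBIC)
cv2.imwrite("pics/s4.png",a)
E
```

```text
14.85 [565.8 140.9 221.2] [ 3.1  0.  -1.2]
thick_pin 0.57 [325.4 222.5] [519.2 121.4  36. ]
thin_pin 0.74 [323.8 116.9] [618.4 158.7  36. ]
ring 0.89 [351.6 142.8] [604.5 125.3  36. ]
thin_hole 0.79 [320.1 116.3] [617.7 162.1  36. ]
thin_hole 0.74 [323.9 118.2] [617.3 158.2  36. ]
stand 0.97 [124.8 103.9] [559.8 356.7   0. ]
stand 0.58 [322.2 220.4] [507.9 121.1   0. ]
stand 0.23 [323.8 116.3] [617.4 158.3   0. ]
```

View pics/w4m.png

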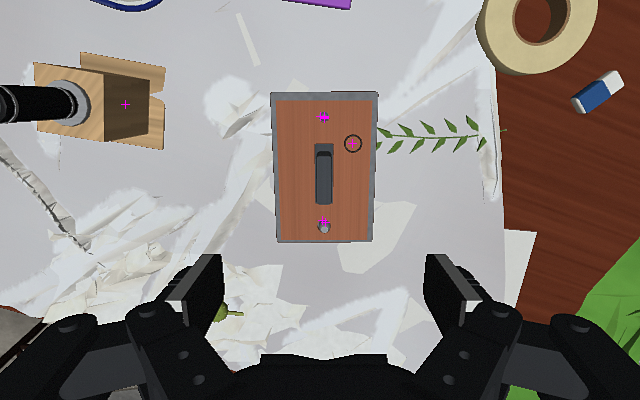

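View pics/s4.png

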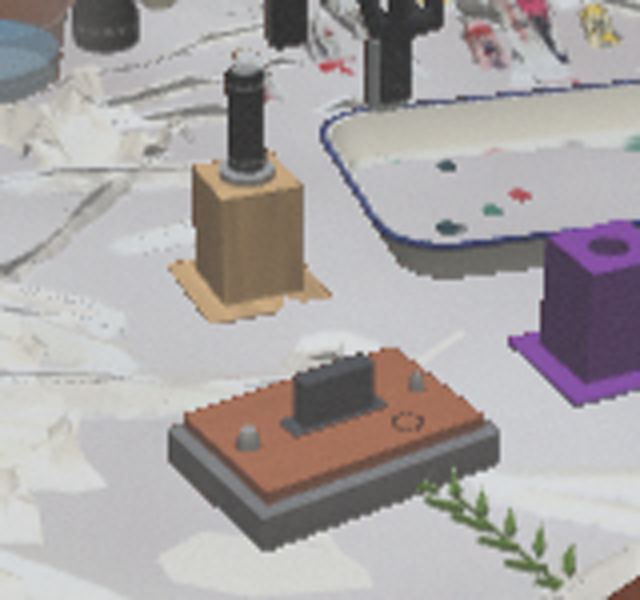

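```bash
python3 -c "
from h import *
plan((562.7,356.2,225),-1.228)"
```

```text
clock 15.35 pos [566.5 141.1 222.5] rot [-3.1416 -0.     -1.2281] w 84.9 F [0.27 0.21 0.08]
shift [-0.2039 -0.0687 -0.0025] turn [-0.     -0.     -0.0001] rows>= 3.442552375672738
```

move_arm:
  moves:
    - [[-0.03,-0.01,-0.001,0,0,0],[-0.08,-0.027,-0.002,0,0,0],[-0.13,-0.044,-0.0025,0,0,0],[-0.17,-0.057,-0.0025,0,0,0],[-0.195,-0.066,-0.0025,0,0,0],[-0.204,-0.0687,-0.0025,0,0,0],[-0.204,-0.0687,-0.0025,0,0,0],[-0.204,-0.0687,-0.0025,0,0,0],[-0.204,-0.0687,-0.0025,0,0,0],[-0.204,-0.0687,-0.0025,0,0,0]]

```text
clock: 16.6
eef_pos: [563.0, 355.5, 225.2]
tool_rot: [-3.141, -0.0, -1.229]
force: [0.3, 0.2, 0.1]
width: 85.3
```

```bash
python3 look.py w5 gauge:20 stand:0
```

```text
16.6 [563.  355.5 225.2] [-3.1 -0.  -1.2]
gauge 0.69 [321.4 168.9] [564.6 357.5  20. ]
stand 0.96 [321.5 170.7] [559.  355.5   0. ]
stand 0.76 [516.9  39.7] [749.6 216.2   0. ]
stand 0.7 [404.2 355.7] [363.4 171.6   0. ]
```

View pics/w5m.png

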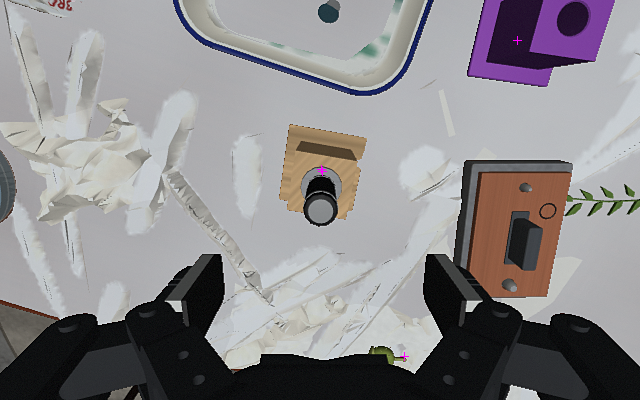

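```bash
python3 - <<'E'
from h import *
np.set_printoptions(precision=2,suppress=True)
P=np.load("pics/w5.npy"); im=get_image("wrist"); c=cam(im,dict(eef_pos=P[0],tool_rot=P[1]))
print(onz(c,(319.8,209),150),onz(c,(321.3,184),86))
cv2.imwrite("pics/w5z.png",cv2.resize(cv2.imread("pics/w5.png")[120:240,270:380],None,fx=5,fy=5,interpolation=cv2.INTER_CUBIC))
s=ctrl.read_state();print(s["eef_pos"],s["tool_rot"])
E
```

```text
[562.55 357.14 150.  ] [564.52 357.17  86.  ]
[562.69 356.18 225.09] [-3.14  0.   -1.23]
```

View pics/w5z.png

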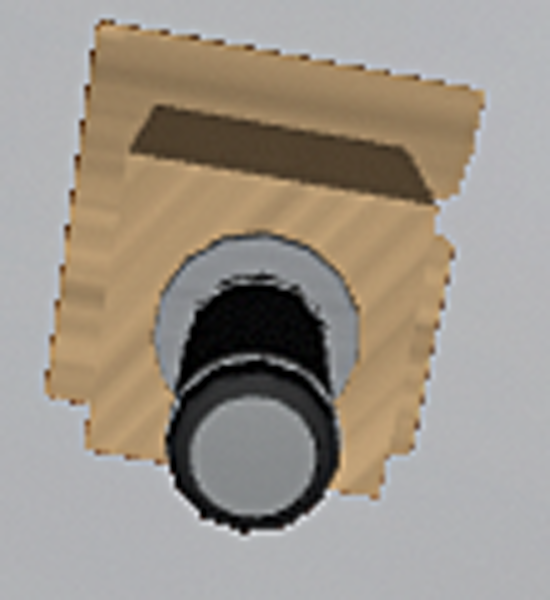

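move_arm:
  moves:
    - [[-0.0008,0,0.04,0,0,0],[-0.0008,0,0.08,0,0,0],[-0.0008,0,0.11,0,0,0],[-0.0008,0,0.125,0,0,0],[-0.0008,0,0.129,0,0,0],[-0.0008,0,0.129,0,0,0],[-0.0008,0,0.129,0,0,0],[-0.0008,0,0.129,0,0,0]]

```text
clock: 17.8
eef_pos: [562.9, 357.4, 97.0]
tool_rot: [-3.14, 0.0, -1.228]
force: [-0.5, 0.5, 0.6]
width: 85.4
```

move_arm:
  moves:
    - [[0,0,0,0,0,0],[0,0,0,0,0,0],[0,0,0,0,0,0],[0,0,0,0,0,0],[0,0,0,0,0,0],[0,0,0,0,0,0],[0,0,0,0,0,0],[0,0,0,0,0,0]]
  jaw: 0

```text
clock: 18.8
eef_pos: [562.4, 357.2, 96.2]
tool_rot: [-3.141, 0.0, -1.228]
force: [0.9, 1.1, 1.4]
width: 22.7
```

```bash
python3 -c "
from h import *
plan((604.6,124.6,196),-1.228)
plan((604.6,124.6,142),-1.228)"
```

```text
clock 18.8 pos [562.4 357.2  96.2] rot [-3.1413e+00  1.0000e-04 -1.2280e+00] w 22.7 F [0.9  1.07 1.38]
shift [ 0.2332  0.0385 -0.0999] turn [-0.0003  0.0001  0.    ] rows>= 4.105966225569287
clock 18.8 pos [562.4 357.2  96.2] rot [-3.1413e+00  1.0000e-04 -1.2280e+00] w 22.7 F [0.9  1.07 1.38]
shift [ 0.2332  0.0385 -0.0459] turn [-0.0003  0.0001  0.    ] rows>= 3.8529142988827347
```

move_arm:
  moves:
    - [[0,0,-0.01,0,0,0],[0,0,-0.03,0,0,0],[0,0,-0.055,0,0,0],[0,0,-0.08,0,0,0],[0,0,-0.095,0,0,0],[0,0,-0.1,0,0,0],[0,0,-0.1,0,0,0]]

```text
clock: 19.68
eef_pos: [562.2, 356.9, 195.9]
tool_rot: [3.141, -0.0, -1.228]
force: [0.4, -0.0, -1.6]
width: 22.7
```

move_arm:
  moves:
    - [[0.03,0.005,0,0,0,0],[0.07,0.012,0,0,0,0],[0.12,0.02,0,0,0,0],[0.16,0.027,0,0,0,0],[0.2,0.033,0,0,0,0],[0.225,0.037,0,0,0,0],[0.2332,0.0385,0.01,0,0,0],[0.2332,0.0385,0.03,0,0,0],[0.2332,0.0385,0.05,0,0,0],[0.2332,0.0385,0.055,0,0,0],[0.2332,0.0385,0.055,0,0,0],[0.2332,0.0385,0.055,0,0,0],[0.2332,0.0385,0.055,0,0,0]]

```text
clock: 21.3
eef_pos: [605.0, 124.7, 141.8]
tool_rot: [-3.14, -0.0, -1.228]
force: [-0.8, 1.1, -1.9]
width: 22.7
```

```bash
python3 look.py w6 ring:36 nose:65 gauge:65; python3 - <<'E'
from h import *
a=[]
for n in("scene","side"):
    im=get_image(n)["color"]; cv2.imwrite(f"pics/{n}6.png",im)
    print(n,[(t,round(k["score"],2),np.round(k["uv"],1)) for t in("ring","nose","gauge") for k in models.place_of(n,t)])
    o=(260,170) if n=="scene" else (240,130)
    a.append(cv2.resize(im[o[1]:o[1]+100,o[0]:o[0]+100],None,fx=4,fy=4,interpolation=cv2.INTER_CUBIC))
cv2.imwrite("pics/ss6.png",np.hstack(a)); print(ctrl.read_state()["eef_pos"])
E
```

```text
21.3 [605.  124.7 141.8] [-3.1 -0.  -1.2]
ring 0.79 [324.4 197.3] [605.3 123.3  36. ]
ring 0.24 [622.8 128.6] [726.3 -62.2  36. ]
nose 0.57 [323.1 207. ] [606.3 124.6  65. ]
gauge 0.57 [324.7 206.9] [606.7 123.6  65. ]
scene [('ring', 0.67, array([305.9, 210.2])), ('nose', 0.55, array([306. , 200.4])), ('gauge', 0.87, array([304.2, 203.6]))]
side [('ring', 0.81, array([318.9, 205.1])), ('gauge', 0.64, array([324.5, 191. ]))]
[604.49316646 124.50545086 141.00181661]
```

View pics/w6m.png

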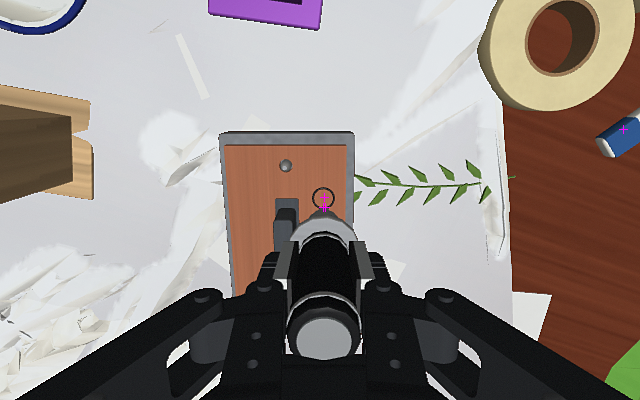

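View pics/ss6.png

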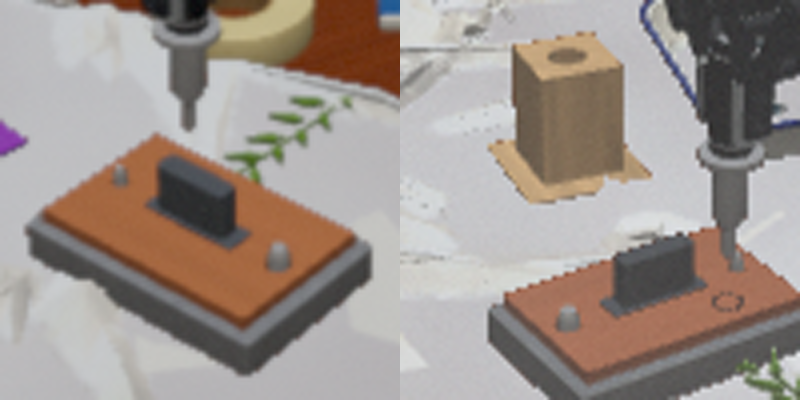

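```bash
python3 - <<'E'
from h import *
np.set_printoptions(precision=2,suppress=True)
d=cam(get_image("side"));s=cam(get_image("scene"))
print("side nose",onz(d,(322,195.5),65),"ring",onz(d,(322,205.3),36),"thin pin top",onz(d,((735-400)/4+240,130+262/4),46))
print("scene nose",onz(s,(307.2,202.3),65))
print("tri",tri([ray(d,(322,195.5)),ray(s,(307.2,202.3))]))
P=np.load("pics/w6.npy");im=get_image("wrist");c=cam(im,dict(eef_pos=P[0],tool_rot=P[1]))
print("ring",onz(c,(323.5,198.3),36),"thinpin",onz(c,(286,166),46),proj(c,(605,124.5,65)))
cv2.imwrite("pics/w6z.png",cv2.resize(im["color"][150:250,260:380],None,fx=6,fy=6,interpolation=cv2.INTER_CUBIC))
E
```

```text
side nose [602.55 116.85  65.  ] ring [604.84 122.77  36.  ] thin pin top [614.81 145.8   46.  ]
scene nose [601.88 125.32  65.  ]
tri [604.87 123.26  61.61]
ring [604.33 123.66  36.  ] thinpin [620.62 157.93  46.  ] [322.67 208.73]
```

View pics/w6z.png

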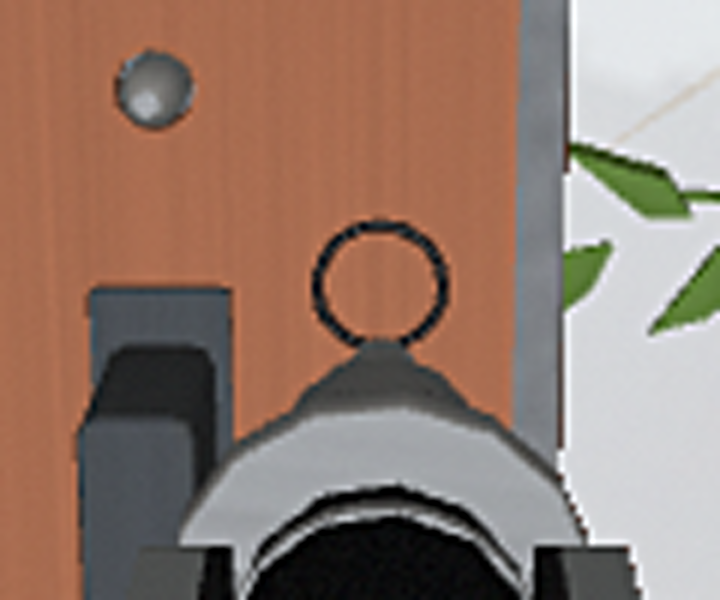

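move_arm:
  moves:
    - [[0.0005,0,0.005,0,0,0],[0.0005,0,0.012,0,0,0],[0.0005,0,0.018,0,0,0],[0.0005,0,0.022,0,0,0],[0.0005,0,0.025,0,0,0],[0.0005,0,0.026,0,0,0],[0.0005,0,0.026,0,0,0],[0.0005,0,0.026,0,0,0],[0.0005,0,0.026,0,0,0]]

```text
clock: 23.18
eef_pos: [604.7, 124.1, 115.2]
tool_rot: [-3.141, -0.0, -1.228]
force: [0.0, -0.1, -1.1]
width: 22.6
```

```bash
cat > chk.py <<'E'
import sys
from h import *
F=[]
a=[]
for n in("scene","side"):
    im=get_image(n)["color"]
    o=(265,175) if n=="scene" else (285,170)
    a.append(cv2.resize(im[o[1]:o[1]+50,o[0]:o[0]+50] if n=="side" else im[o[1]:o[1]+50,o[0]+10:o[0]+60],None,fx=8,fy=8,interpolation=cv2.INTER_CUBIC))
    F.append(ctrl.read_state()["force"])
cv2.imwrite(f"pics/{sys.argv[1]}.png",np.hstack(a)); s=ctrl.read_state()
for i in range(4): get_image("wrist"); F.append(ctrl.read_state()["force"])
s=ctrl.read_state();print(s["clock"],s["eef_pos"],s["tool_rot"],np.mean(F,0),s["width"])
E
python3 chk.py c7
```

```text
23.475 [604.67162792 124.05809527 115.06855999] [-3.14149990e+00 -1.02313457e-06 -1.22800602e+00] [ 0.15581356 -0.08952884 -0.91051569] 22.766916351624484
```

View pics/c7.png

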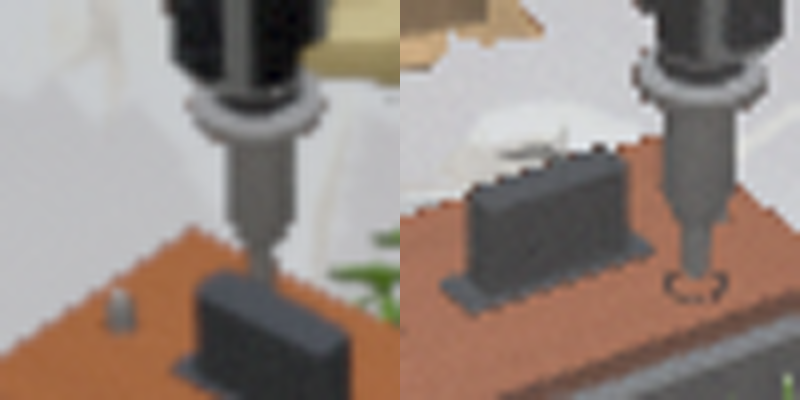

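move_arm:
  moves:
    - [[0,0,0.001,0,0,0],[0,0,0.002,0,0,0],[0,0,0.003,0,0,0],[0,0,0.004,0,0,0],[0,0,0.005,0,0,0],[0,0,0.006,0,0,0],[0,0,0.007,0,0,0],[0,0,0.007,0,0,0],[0,0,0.007,0,0,0],[0,0,0.007,0,0,0]]

```text
clock: 24.72
eef_pos: [604.7, 124.0, 108.1]
tool_rot: [-3.141, 0.0, -1.228]
force: [-0.5, 1.1, 1.2]
width: 22.6
```

```bash
python3 chk.py c8
```

```text
25.025 [604.68711184 123.99157051 108.02871202] [-3.14152711e+00 -5.20252647e-05 -1.22808329e+00] [-0.36498143  0.12779246  0.51243671] 22.512498141207924
```

View pics/c8.png

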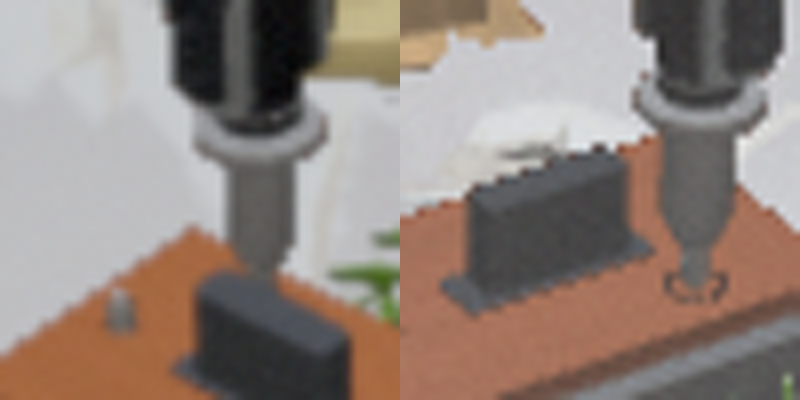

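move_arm:
  moves:
    - [[0,0,0.0008,0,0,0],[0,0,0.0018,0,0,0],[0,0,0.0018,0,0,0],[0,0,0.0018,0,0,0],[0,0,0.0018,0,0,0]]

```text
clock: 25.65
eef_pos: [604.7, 124.1, 106.2]
tool_rot: [-3.142, -0.0, -1.228]
force: [0.5, 0.4, 1.2]
width: 22.6
```

```bash
python3 chk.py c9; python3 look.py w9 ring:36
```

```text
25.95 [604.66808198 124.01917924 106.23219217] [-3.14151336e+00 -2.29537233e-05 -1.22804291e+00] [ 0.01205667 -0.12386942  1.21950886] 22.686981815136967
25.95 [604.7 124.  106.2] [-3.1 -0.  -1.2]
ring 0.81 [323.1 210.6] [605.5 123.8  36. ]
```

View pics/c9.png

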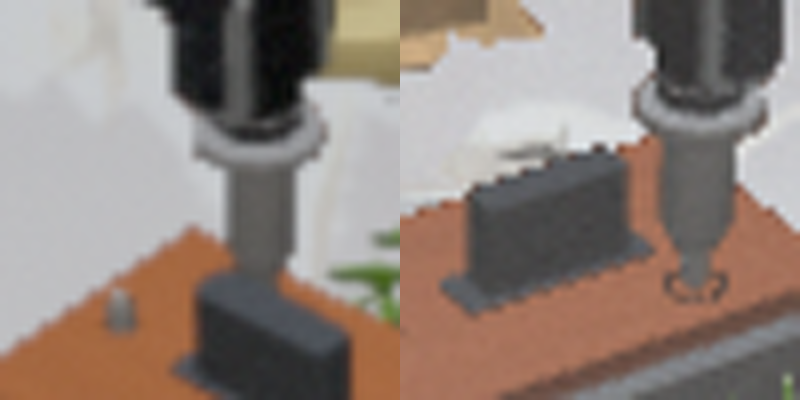

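View pics/w9.png

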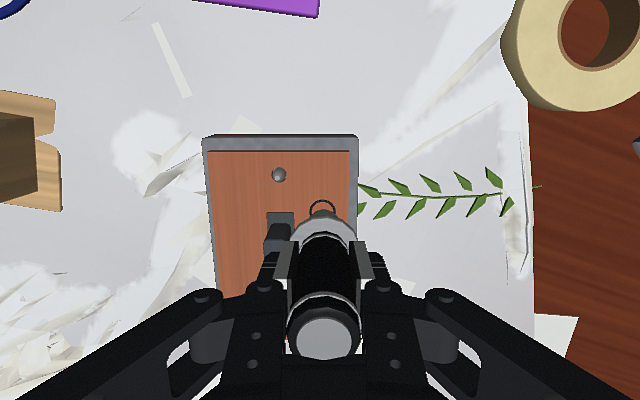

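```bash
python3 -c "
from cell import job
print(job.finish_job())"
```

```text
the job is handed in; nothing more can be done
None
```

I seated the plate on both pins and let go of it. I then took the gauge out of the wooden stand and handed the job in while holding its tip on the ring. The robot's clock read about 26 s, against the 53 s limit; the hand-in itself gave no verdict.

- **Plate:** Both pins show through their holes in the wrist and side pictures taken after release. The plate looks flush on the base. Contact came at the expected height, and the fingers have not touched the plate since.
- **Gauge position:** In the side picture the tip sits at the ring's centre, to within about 1 mm. My separate position estimates for the ring and the tip agree to within 1 to 2 mm. The gauge stands upright in the jaws.
- **Gauge pressure:** The force rose by about 2.1 to 2.6 N on pressing, depending on the zero used. From that and the tool height, I put the tip about 4 to 6 mm in. The force readings scatter by several tenths of a newton, so this is an estimate; no sensor reads the tip's travel.
- **Other things:** The arm went nowhere near the tape, the eraser, the seed pod or the purple look-alike. I did not measure their positions again at the end.

No check failed. The only correction was a sideways shift of about 1 mm, made after viewing the thin pin through its hole just before lowering the plate.

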